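# Re-pin the spice rack's jar tray

## Task

The spice rack's sliding jar tray is pinned in its pulled-out position. Pull the quick-release pin right up out of the rack, push the tray in (the jar rides along, upright) until its second hole, which you must find by feel, lies under the rack's hole, push the same pin down through both until it snaps home with its flange on the rack, and let go. Work gently, never forcing pin, tray or rack, and leave everything else where it is.

Things in the scene. Friction and masses are not known exactly. Their poses are not given: they have to be found in the camera images.
- rack: Steel three-step spice rack, screwed to the counter. Origin on the counter under the axis of its pin hole; x points towards the steps, y along the slide towards the tray, z up. A bridge plate (66 x 50 mm, 20 mm thick, top 56 mm above the counter) at the origin carries the vertical pin hole. Steps begin 85 mm along +x, 45, 85 and 125 mm high.
- lock_hole (a point): Centre of the mouth of the rack's pin hole (11.5 mm across), on top of the bridge plate, 56 mm above the counter. The hole goes straight down 20 mm, then through the tray's tongue (26 to 34 mm above the counter), to two sprung catch balls 23 mm above the counter that snap into the pin's groove.
- pin: Steel quick-release pin, 85 mm long, 90 g, round about z, which runs from its tip (origin) to the knob. From the tip: cone (5 mm wide, growing to 10 mm at 5 mm up), groove 8 to 15 mm up, 10 mm shank, flange 18 mm wide with underside 44 mm up, neck 12 mm wide and 12 mm high, knob 22 mm wide and 25 mm high. Starts seated in the rack. Home: flange on the bridge plate, tip 12 mm above the counter.
- pin_grip (a point): Centre of the pin's knob, on its axis, 72.5 mm above its tip and 28.5 mm above the flange's underside; the knob's flat top is 12.5 mm above it. Grip here from above: fingertips may reach 25 mm below this point. The pin can stay in the fingers while the back of a finger pushes the tray's tab.
- pin_tip (a point): Centre of the pin's tip. Detent over the last 10 mm above home: roughly 20 N to pull out, 12 N to push in, a rise then a snap. With the first hole moved away, the pin stands loosely upright in the rack's hole on the tongue (tip 34 mm above the counter); when the second hole comes under it, it drops 10 to 17 mm by its weight and stops the tray. Its cone draws in a hole up to 2.5 mm off.
- tray (a joint): How far the tray has been pushed in, m: 0 at the start (pinned out); grows towards the rack (rack -y). The second hole (12 mm wide, in a clamped plate of the tongue) is under the rack's hole somewhere between 0.048 and 0.072: set anew each time and not measured. Free travel -0.003 to 0.088, no stop at the hole; stays where it is left; slides at about 2.5 N once the pin is out.
- tray_tab (a point): Middle of the top edge of the tray's upright tab, on its outer face (the face away from the rack's hole), 115 mm above the counter. The tab is 50 mm wide along rack x, 5 mm thick, upright from the tray; push its outer face towards the rack's hole (rack -y), 10 to 30 mm below the top edge.
- tray_floor (a point): Centre of the tray's floor (90 x 90 mm with low rims), 30 mm above the counter, under the jar.
- jar: Open glass jam jar, 66 mm wide, 70 mm high, standing upright on the tray; origin at the centre of its underside. Stays on the tray.
- harmonica_a: Harmonica, 100 x 26 x 20 mm, lying loose on a step; origin under its centre. Leave.
- harmonica_b: Harmonica as above. Leave.
- harmonica_c: Harmonica as above. Leave.
- capo: Walnut ukulele capo, 78 x 14 x 30 mm, on the counter in front of the rack. Leave.
- mill: Wooden pepper mill, 54 mm wide, 160 mm high. Leave.
- bowl: White bowl, 120 mm wide, 50 mm high. Leave.
Not all that is in view belongs to the job. What is meant by the jar is not blue, and is the larger of those in its own colour.

How it is judged:
By the outcome, as a careful person would: the job done as asked, in the order asked, and still so for the second after the job is handed in, with the robot touching nothing.
It also fails if it takes over 69 s, if anything falls off the work surface, if the arm or the gripper's body presses on something with over 40 N, if the wrist force passes 120 N, or if a joint passes its speed limit or range.

## Robot

A 7-joint arm with a two-finger parallel gripper is mounted at the origin on the work surface. World frame = base frame: x ahead of the robot, y to its left, z up, the work surface at z = 0. Lengths are in m, angles in rad, forces in N, time in s.
With the tool pointing down it reaches from about 0.4 to 0.875 m from the base axis. Payload 4.4 kg.
Tool frame: the origin (TCP) lies on the centre line of the jaws, within the pads' length; the fingertips stand ahead of it and the grasp point (between the pads) lies 3 mm ahead of it (robot.nose_length is the z of the fingertips in the tool frame, in m); z points along the fingers, y is the direction in which the jaws open and shut (so a half turn about z gives the same grasp; the last joint's range is limited). The gripper opens to 85 mm and grips with 20 to 120 N. Pads are 22 mm wide; open, the fingers measure 114 mm over their backs; the gripper's body (76 mm by 85 mm) begins 54 mm behind the grasp point. The pads swing forward as they close: fully open they stand 13 mm farther back than shut.
Start: joints at [-1.344, 0.628, 0.038, 1.517, -0.027, 0.996, -0.02], TCP at [0.188, 0.622, 0.253] pointing down, gripper open.
Joint ranges: [-3.06, 3.06], [-0.37, 2.12], [-1.25, 1.32], [0.18, 2.47], [-1.1, 4.24], [0.23, 1.98], [-2.94, 2.94]. Speed limits (rad/s): [2.57, 2.57, 3.14, 3.14, 3.14, 3.14, 3.14].

## Interface

Orientations are given as a rotation vector (axis times angle).
In Python, from rig import robot gives the robot as it stands.
- The arm moves only by the shell command python3 -m pendant 'ROWS'. ROWS is JSON, one flat list of numbers, 7 for each row, row after row: the shift along the tool's x, y, z in cm, then the turn, a rotation vector about the tool's x, y, z in rad, then the finger opening in cm, from 0 to 8.54. A call has 1 to 20 rows; each row shifts and turns the pose as measured when the row begins, along the tool's axes as they then stand; what a row does not reach is not made up. A row lasts 1/10 s, in which the tool goes at most 50 mm and 8.59 degrees, less where a joint would pass 70% of its speed; a pose out of reach is approached as far as the arm can. A call with a gripper value outside its range is refused whole. The fingers move at their own pace and stop on an object; the grip force is fixed at half the most. Time passes only in rows, so rows that do not move let the fingers close. It gives the time, the measured TCP pose, the force and the opening at its end, in the units of the state.
- robot.get_obs(): the state, without advancing time (a new reading comes with each control period).
- robot.get_image(name): name is "scene" or "top"; returns the picture (400x640x3 uint8, red, green, blue); there is no depth.
- robot.camera_params(name): a dict with "K" (3x3 intrinsics, pixels), "extrinsics" (4x4, takes a point from world to camera coordinates). Camera axes: x right, y up, looking along -z (the intrinsics and any distortion apply to the point x, -y, -z); pixel columns grow to the right and rows downward; lengths in m; the calibration is good to about 2 mm. A picture is of the moment at which its call begins. camera_params takes no time and is no camera call.
- robot.finish_job(): hands the job in, once; it reports no verdict.
The state is a dict: "time": time; "joints": joint angles; "dq": joint speeds; "joint_efforts": joint torques, N m; "eef_pos": TCP position; "orientation": TCP orientation; "force": force on the tool from outside, world axes, zero at the start; "ft_torque": the same for the moment, N m; "gripper_width": opening from 0.0 (shut) to 1.0 (fully open).
Only numpy, scipy, OpenCV 4.12 (cv2) and the standard library are available. Lean on these libraries where they do the work, as an engineer would, in place of code of your own. Each camera call takes 0.05 s, during which the arm holds its last target.

## Working session

There is one attempt and no reset: what is moved stays moved. The work goes in short steps, Python scripts to look and compute and a shell command to move; the robot and the scene stay as the last step left them, time stands still between calls to the robot, and variables do not carry over. Pictures are saved under pics/ and viewed, and the job is handed in when it is done.

```bash
mkdir -p pics; ls
python3 - <<'E'
from rig import robot
import cv2,numpy as np
for n in("scene","top"):
    im=robot.get_image(n); cv2.imwrite(f"pics/{n}0.png",im[:,:,::-1])
    p=robot.camera_params(n); print(n,np.round(p["K"],1).tolist(),np.round(p["extrinsics"],4).tolist(),[k for k in p])
print(robot.get_obs(),robot.nose_length)
E
```

```text
pics
scene [[509.5, 0.0, 313.1], [0.0, 509.5, 203.9], [0.0, 0.0, 1.0]] [[0.3941, 0.9191, -0.0061, -0.2193], [-0.639, 0.2787, 0.7169, 0.281], [0.6606, -0.2786, 0.6971, -1.7813], [0.0, 0.0, 0.0, 1.0]] ['K', 'extrinsics']
top [[502.5, 0.0, 321.6], [0.0, 502.5, 204.5], [0.0, 0.0, 1.0]] [[0.0687, -0.9976, -0.0027, -0.0346], [0.9761, 0.0666, 0.2067, -0.5692], [-0.206, -0.0168, 0.9784, -1.6464], [0.0, 0.0, 0.0, 1.0]] ['K', 'extrinsics']
{'time': 0.1, 'joints': array([-1.34380661,  0.62928739,  0.03845555,  1.51827016, -0.02701879,
        0.99629434, -0.01996673]), 'dq': array([-0.0016889 , -0.00097211,  0.00025489, -0.00118946, -0.00029142,
        0.00069848, -0.00073529]), 'joint_efforts': array([ 3.32858275e-03, -5.64525390e+01,  1.23071361e+00, -1.93970776e+01,
        1.12672537e-02,  5.39648274e-03, -5.90480731e-08]), 'eef_pos': array([0.18742587, 0.62184363, 0.25245863]), 'orientation': array([-4.58214064e-01, -3.10774893e+00,  2.70769314e-03]), 'force': array([-0.26875642, -0.49299645,  0.44281088]), 'ft_torque': array([-0.04132043, -0.03085543, -0.04824442]), 'gripper_width': 1.0000417443457061} 0.022
```

View pics/scene0.png

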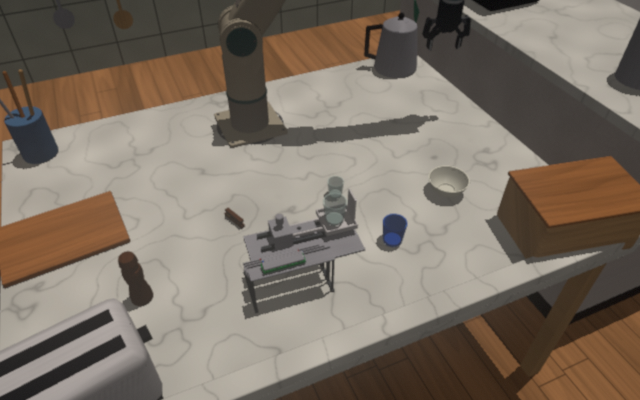

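View pics/top0.png

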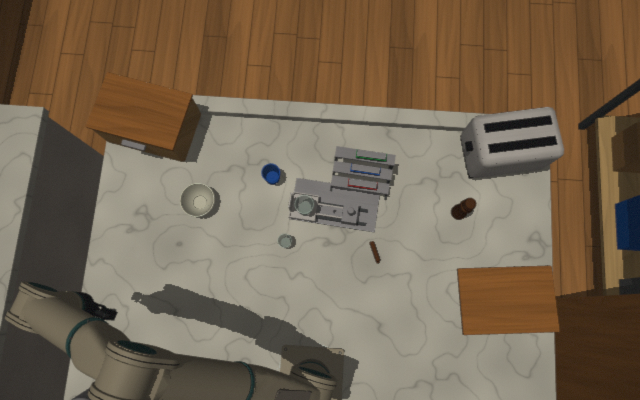

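Run:
```python
import cv2
a=cv2.imread("pics/scene0.png")[170:320,200:420]; b=cv2.imread("pics/top0.png")[140:270,250:410]
cv2.imwrite("pics/sc.png",cv2.resize(a,None,fx=3.6,fy=3.6,interpolation=2)); cv2.imwrite("pics/tc.png",cv2.resize(b,None,fx=4.5,fy=4.5,interpolation=2))
```

```text
(no output)
```

View pics/sc.png

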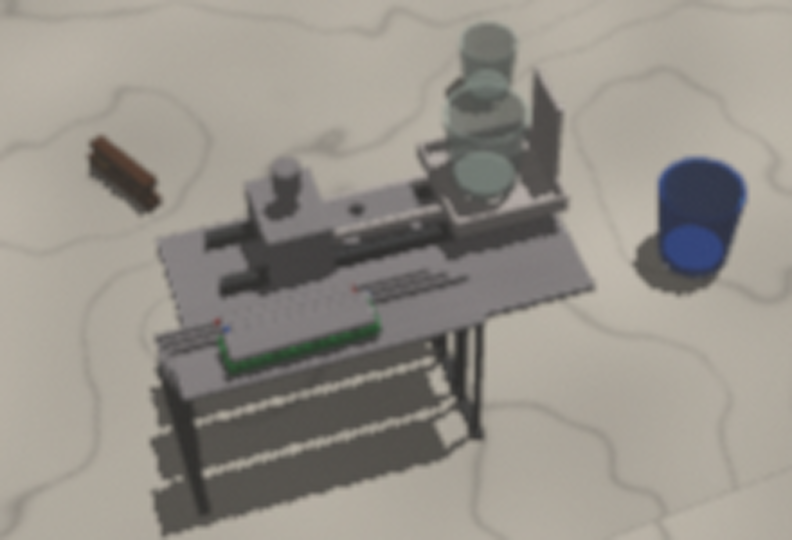

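View pics/tc.png

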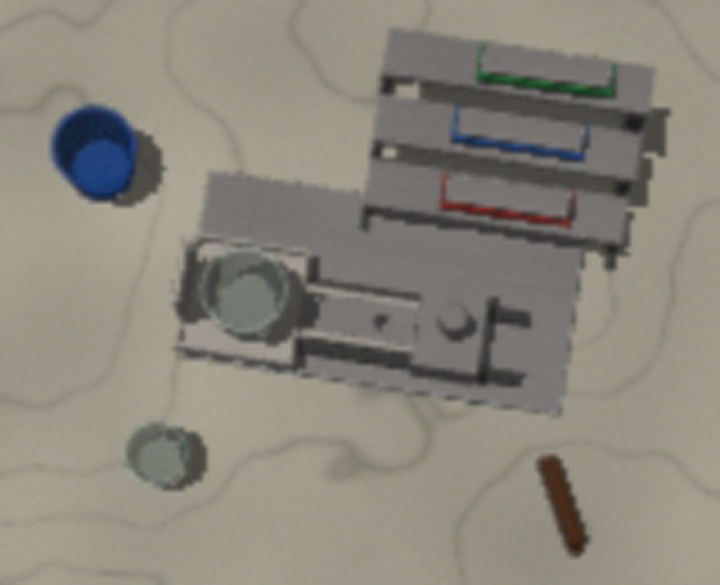

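Candidates for the jar, in the top view: the large clear jar at (305,205) on the tray, a small clear one at (286,241) on the counter, and a blue one at (271,174). The jar is the large clear one on the tray, and the crop confirms it. The pin knob is at top (351,211) and scene (279,215). Next I'll measure both.

```bash
cat > h.py <<'E'
import numpy as np,cv2
from rig import robot
def ray(n,u,v):
    p=robot.camera_params(n);K=np.array(p["K"]);E=np.array(p["extrinsics"]);R=E[:3,:3];t=E[:3,3]
    q=np.linalg.inv(K)@[u,v,1]; d=R.T@[q[0],-q[1],-q[2]]; return -R.T@t,d/np.linalg.norm(d)
def onz(n,u,v,z):
    c,d=ray(n,u,v);return c+d*(z-c[2])/d[2]
def tri(a,b):
    c1,d1=ray("top",*a);c2,d2=ray("scene",*b)
    s=np.linalg.lstsq(np.c_[d1,-d2],c2-c1,rcond=None)[0];p,q=c1+s[0]*d1,c2+s[1]*d2
    return (p+q)/2,np.linalg.norm(p-q)
def proj(n,P):
    p=robot.camera_params(n);K=np.array(p["K"]);E=np.array(p["extrinsics"]);q=E[:3,:3]@P+E[:3,3]
    q=K@[q[0],-q[1],-q[2]];return q[:2]/q[2]
E
python3 - <<'E'
from h import *
T=lambda x,y:(x/4.5+250-.39,y/4.5+140-.39)
S=lambda x,y:(x/3.6+200-.36,y/3.6+170-.36)
np.set_printoptions(precision=4,suppress=True)
print("knob",tri(T(456,316),S(286,163)),onz("top",*T(456,316),.097),onz("scene",*S(286,163),.097))
a,b=onz("top",*T(178,352),.0),onz("top",*T(562,412),.0);print("base edge",a,b,np.degrees(np.arctan2(*(a-b)[:2])))
for z in(.125,):
  a,b=onz("top",*T(390,28),z),onz("top",*T(655,68),z);print("step",a,b,np.degrees(np.arctan2(*(a-b)[:2])))
a,b=onz("top",*T(420,275),.056),onz("top",*T(410,372),.056);print("bridge side",a,b,np.degrees(np.arctan2(*(a-b)[:2])))
print("jar rim",onz("top",*T(245,288),.1),onz("top",*T(240,300),.03))
print("tab top scene",onz("scene",*S(538,75),.115),onz("scene",*S(560,113),.115))
print("hole2",onz("top",*T(381,322),.034))
E
```

```text
knob (array([ 0.5513, -0.0938,  0.096 ]), np.float64(0.001065405529539372)) [ 0.551  -0.0943  0.097 ] [ 0.5523 -0.0936  0.097 ]
base edge [0.5275 0.1154 0.    ] [ 0.5008 -0.1844  0.    ] 5.093499040776522
step [ 0.7598 -0.0318  0.125 ] [ 0.7421 -0.2294  0.125 ] 5.11038830871338
bridge side [ 0.589  -0.0671  0.056 ] [ 0.5142 -0.0641  0.056 ] 92.31039535630359
jar rim [0.5608 0.062  0.1   ] [0.5658 0.0688 0.03  ]
tab top scene [0.5581 0.1047 0.115 ] [0.6011 0.1015 0.115 ]
hole2 [ 0.5552 -0.0402  0.034 ]
```

Run:
```python
import cv2
a=cv2.imread("pics/scene0.png")[175:255,240:360]; b=cv2.imread("pics/top0.png")[180:240,280:390]
a=cv2.convertScaleAbs(a,alpha=1.6);b=cv2.convertScaleAbs(b,alpha=1.6)
cv2.imwrite("pics/sc2.png",cv2.resize(a,None,fx=6.5,fy=6.5,interpolation=2)); cv2.imwrite("pics/tc2.png",cv2.resize(b,None,fx=7,fy=7,interpolation=2))
```

```text
(no output)
```

View pics/sc2.png

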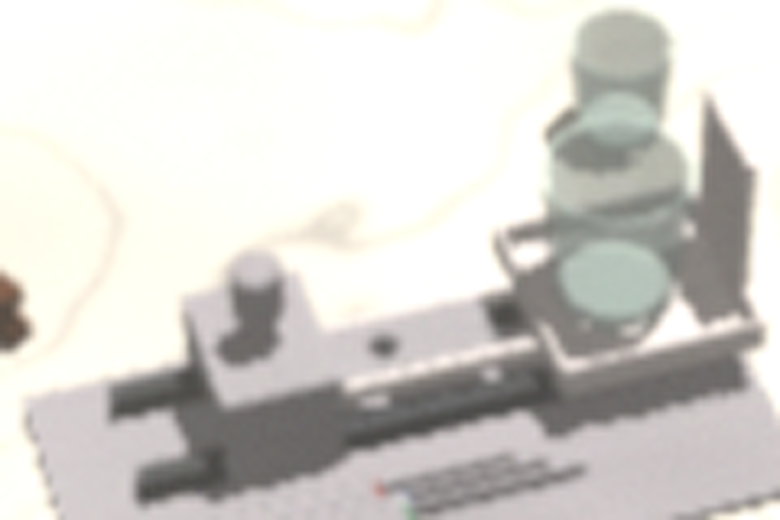

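View pics/tc2.png

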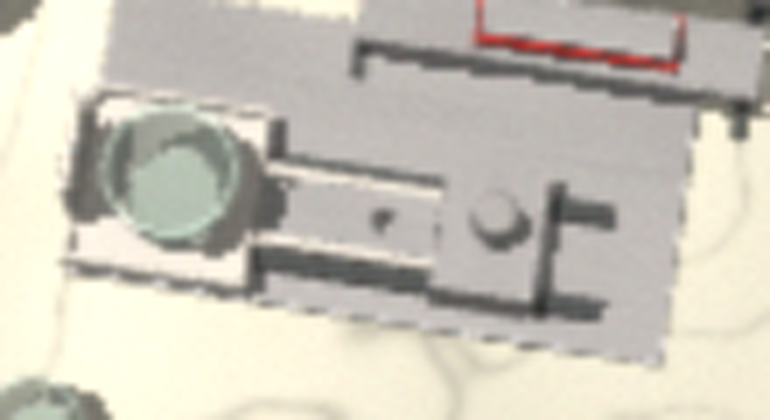

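The top crop shows the knob at about (350.5,210), the tongue's visible dark hole at (334.5,211) and the tab as a dark strip at (292,202). In the scene view the tab's top edge runs from (348.5,189.5) to (355.7,200). I'll refine the pin axis and the tab.

Run:
```python
import cv2
import numpy as np
a=cv2.imread("pics/scene0.png")[205:238,262:302]; b=cv2.imread("pics/top0.png")[196:228,332:372]; c=cv2.imread("pics/scene0.png")[182:228,330:370];d=cv2.imread("pics/top0.png")[188:222,284:324]
def f(a): 
    a=np.clip((a.astype(float)-30)*1.9,0,255).astype('uint8'); return cv2.resize(a,None,fx=9.5,fy=9.5,interpolation=0)
def row(x,y):
    h=max(x.shape[0],y.shape[0]); return np.hstack([cv2.copyMakeBorder(q,0,h-q.shape[0],0,8,0) for q in(x,y)])
cv2.imwrite("pics/k.png",row(f(a),f(b)));cv2.imwrite("pics/t.png",row(f(c),f(d)))
```

```text
(no output)
```

View pics/k.png

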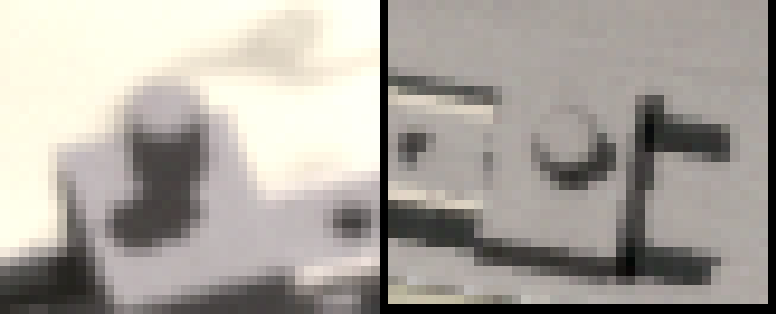

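View pics/t.png

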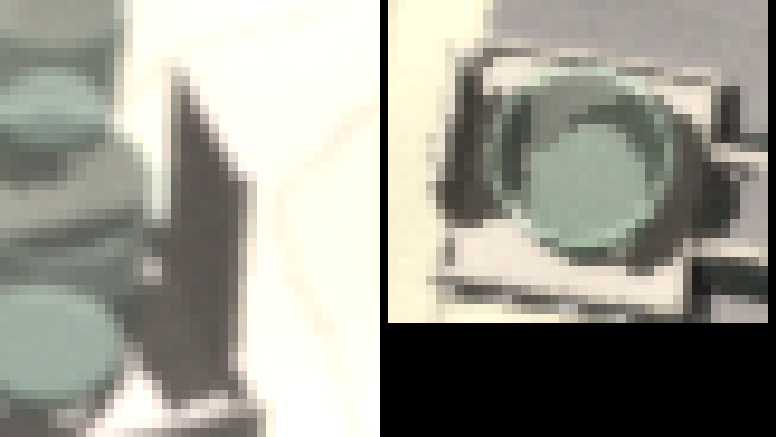

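Run:
```python
from h import *
np.set_printoptions(precision=4,suppress=True)
print("knob",tri((350.3,210.0),(278.8,215.6)),onz("top",350.3,210,.097),onz("scene",278.8,215.6,.097))
O=onz("top",350.3,210,.097)*.5+.5*onz("scene",278.8,215.6,.097);O[2]=0
th=np.radians(-5.1);X=np.array([np.cos(th),np.sin(th),0]);Y=np.array([-np.sin(th),np.cos(th),0])
r=lambda P:np.array([(P-O)@X,(P-O)@Y,P[2]])
print("O",O)
print("tab",r(onz("scene",348.2,188.3,.115)),r(onz("scene",355.8,200.2,.115)))
t=lambda x,y:((x-388)/9.5+284-.5,y/9.5+188-.5)
print("tabtop",[r(onz("top",*t(*q),.115)) for q in((470,55),(442,215),(455,70))])
print("hole2",r(onz("top",(413-388)/9.5+331.5,148/9.5+195.5,.034)),r(onz("scene",352/9.5+261.5,222/9.5+204.5,.034)))
print("jar",r(onz("top",*t(587,150),.1)))
b=lambda x,y:((x-388)/9.5+331.5,y/9.5+195.5)
print("bridge corners top",[r(onz("top",*b(*q),.056)) for q in((493,90),(478,240),(655,95),(632,245))])
s=lambda x,y:(x/9.5+261.5,y/9.5+204.5)
print("bridge corners scene",[r(onz("scene",*s(*q),.056)) for q in((60,148),(112,302),(265,262))])
obs=robot.get_obs()
from scipy.spatial.transform import Rotation as Ro
R=Ro.from_rotvec(obs["orientation"]).as_matrix();print(R)
tgt=O+[0,0,.2];print("shift tool cm",100*R.T@(tgt-obs["eef_pos"]))
print("yaw of tool y",np.degrees(np.arctan2(R[1,1],R[0,1])))
```

```text
knob (array([ 0.5508, -0.0932,  0.093 ]), np.float64(0.0016528060889713363)) [ 0.5502 -0.0922  0.097 ] [ 0.5544 -0.0952  0.097 ]
O [ 0.5523 -0.0937  0.    ]
tab [-0.0206  0.199   0.115 ] [0.0288 0.2014 0.115 ]
tabtop [array([0.0197, 0.1993, 0.115 ]), array([-0.0377,  0.1992,  0.115 ]), array([0.0136, 0.2035, 0.115 ])]
hole2 [-0.0016  0.0541  0.034 ] [0.0031 0.0503 0.034 ]
jar [-0.0042  0.1547  0.1   ]
bridge corners top [array([0.0194, 0.0289, 0.056 ]), array([-0.0354,  0.026 ,  0.056 ]), array([ 0.0266, -0.0287,  0.056 ]), array([-0.0286, -0.0283,  0.056 ])]
bridge corners scene [array([-0.0305, -0.0251,  0.056 ]), array([ 0.0309, -0.0262,  0.056 ]), array([0.0298, 0.0176, 0.056 ])]
[[-0.9574  0.2886 -0.0005]
 [ 0.2886  0.9574 -0.0017]
 [-0.     -0.0017 -1.    ]]
shift tool cm [-55.5873 -57.9686   5.3474]
yaw of tool y 73.22520170998614
```

```bash
python3 -m pendant '[-3.4,-3.6,0,0,0,0,8.5,-3.4,-3.6,0,0,0,0,8.5,-3.4,-3.6,0,0,0,0,8.5,-3.4,-3.6,0,0,0,0,8.5,-3.4,-3.6,0,0,0,0,8.5,-3.4,-3.6,0,0,0,0,8.5,-3.4,-3.6,0,0,0,0,8.5,-3.4,-3.6,0,0,0,0,8.5,-3.4,-3.6,0,0,0,0,8.5,-3.4,-3.6,0,0,0,0,8.5]'
cat >> h.py <<'E'
from scipy.spatial.transform import Rotation as Ro
np.set_printoptions(precision=4,suppress=True)
O=np.array([.5515,-.094,0]);th=np.radians(-5.1)
X=np.array([np.cos(th),np.sin(th),0]);Y=np.array([-np.sin(th),np.cos(th),0])
def st(tgt=None):
    o=robot.get_obs();R=Ro.from_rotvec(o["orientation"]).as_matrix();p=o["eef_pos"]
    print("t",round(o["time"],2),"p",p,"rack",(p-O)@X,(p-O)@Y,p[2],"F",o["force"],"w",o["gripper_width"])
    Rt=np.c_[-X,Y,[0,0,-1]]
    print("turn needed(tool)",Ro.from_matrix(R.T@Rt).as_rotvec())
    if tgt is not None: print("shift cm",100*R.T@(O+X*tgt[0]+Y*tgt[1]+[0,0,tgt[2]]-p))
E
python3 -c "
from h import *
st((0,0,.16))"
```

```text
time: 1.1
eef_pos: [0.4076, 0.1793, 0.2477]
orientation: [-0.433, -3.107, 0.002]
force: [1.2, 0.6, -0.2]
gripper_width: 0.994
t 1.1 p [0.4076 0.1793 0.2477] rack -0.16762831525393318 0.2594160013690386 0.2477326948883297 F [ 1.1708  0.5594 -0.1968] w 0.9935198211988666
turn needed(tool) [-0.0015 -0.0047 -0.1877]
shift cm [-21.349  -22.3412   8.7188]
```

```bash
python3 -m pendant '[-3.4,-3.6,0,0,0,0,8.5,-3.4,-3.6,0,0,0,0,8.5,-3.4,-3.6,0,0,0,0,8.5,-3.4,-3.6,0.5,0,0,-0.06,8.5,-3.4,-3.4,1.5,0,0,-0.06,8.5,-2,-2.5,2,0,0,-0.05,8.5,-1,-1,2,0,0,0,8.5,0,0,0,0,0,0,8.5]'
python3 -c "
from h import *
st((0,0,.16))"
```

```text
time: 1.9
eef_pos: [0.5514, -0.0892, 0.1855]
orientation: [-0.175, -3.135, 0.007]
force: [-0.7, 0.5, -0.1]
gripper_width: 0.996
t 1.9 p [ 0.5514 -0.0892  0.1855] rack -0.0005388552637909841 0.004741455469218356 0.18546880086316142 F [-0.6859  0.4805 -0.116 ] w 0.9959863456981323
turn needed(tool) [-0.0043 -0.0017 -0.0226]
shift cm [-0.0688 -0.4619  2.5488]
```

```bash
python3 -m pendant '[0,-0.4,2,0,0,-0.02,8.5,0,0,2,0,0,0,8.5,0,0,1.5,0,0,0,8.5,0,0,0.6,0,0,0,8.5,0,0,0,0,0,0,8.5]'
python3 - <<'E'
from h import *
st((0,0,.09))
a=robot.get_image("scene")[180:260,230:350];b=robot.get_image("top")[170:240,300:400]
f=lambda a:cv2.resize(np.clip((a[:,:,::-1].astype(float)-20)*1.6,0,255).astype('uint8'),None,fx=6.5,fy=6.5,interpolation=2)
cv2.imwrite("pics/s1.png",f(a));cv2.imwrite("pics/t1.png",f(b))
E
```

```text
time: 2.4
eef_pos: [0.5499, -0.0896, 0.1249]
orientation: [-0.139, -3.136, 0.003]
force: [0.3, 0.4, 0.2]
gripper_width: 0.997
t 2.4 p [ 0.5499 -0.0896  0.1249] rack -0.0019497512485236654 0.0042004217890039015 0.12486717149712784 F [0.2684 0.403  0.165 ] w 0.9970036708017417
turn needed(tool) [-0.002  -0.0025  0.0006]
shift cm [-0.2035 -0.413   3.4871]
```

View pics/s1.png

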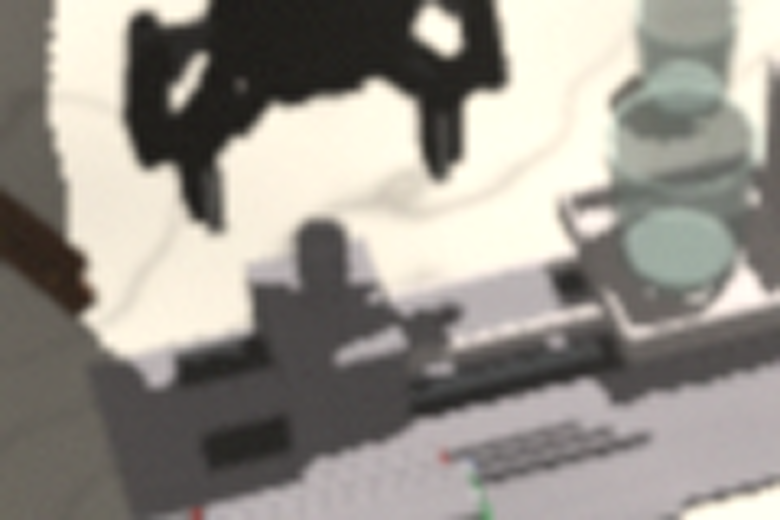

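View pics/t1.png

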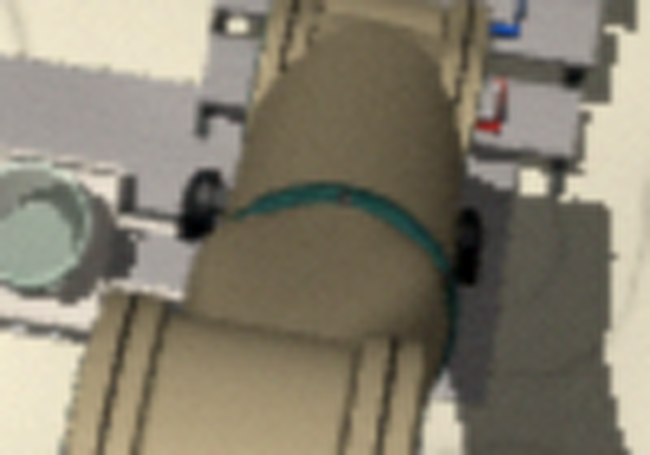

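Run:
```python
from h import *
p=np.array(robot.get_obs()["eef_pos"])
for dz in(-.022,-.012,-.009,0):
    m=p+[0,0,dz];print(dz,proj("scene",m),proj("scene",m+Y*.05),proj("scene",m-Y*.05))
q=lambda x,y:(230+x/6.5-.5,180+y/6.5-.5)
print("obs tips",q(440,178),q(213,228),"knob",q(322,225))
print(proj("scene",O+[0,0,.097]))
```

```text
-0.022 [280.0634 212.2729] [298.5246 207.9781] [261.2936 216.6394]
-0.012 [279.8644 209.5356] [298.4244 205.2409] [260.9925 213.9026]
-0.009 [279.8043 208.7088] [298.3942 204.4141] [260.9015 213.0758]
0 [279.6228 206.2123] [298.3029 201.9179] [260.6269 210.5794]
obs tips (297.1923076923077, 206.8846153846154) (262.2692307692308, 214.5769230769231) knob (279.03846153846155, 214.1153846153846)
[278.8319 214.7463]
```

```bash
python3 -m pendant '[-0.2,-0.4,0.5,0,0,0,8.5,0,0,1,0,0,0,8.5,0,0,1,0,0,0,8.5,0,0,0.7,0,0,0,8.5,0,0,0.2,0,0,0,8.5,0,0,0,0,0,0,8.5]'
python3 -c "
from h import *
st((0,0,.0875))"
```

```text
time: 3.1
eef_pos: [0.5538, -0.0944, 0.0907]
orientation: [0.139, 3.136, -0.004]
force: [0.4, -1.0, -0.6]
gripper_width: 0.995
t 3.1 p [ 0.5538 -0.0944  0.0907] rack 0.002280250420510676 -0.00023344869194840749 0.09073622610224848 F [ 0.4013 -0.9685 -0.5963] w 0.9949635420496092
turn needed(tool) [-0.0023  0.0028  0.0007]
shift cm [0.2289 0.0243 0.3229]
```

```bash
python3 -m pendant '[0.2,0,0.3,0,0,0,6,0,0,0,0,0,0,4,0,0,0,0,0,0,3,0,0,0,0,0,0,2.6,0,0,0,0,0,0,2.6,0,0,0,0,0,0,2.6]'
python3 - <<'E'
from h import *
st((0,0,.0875))
a=robot.get_image("scene")[190:250,240:340]
f=lambda a:cv2.resize(np.clip((a[:,:,::-1].astype(float)-10)*2.2,0,255).astype('uint8'),None,fx=7.5,fy=7.5,interpolation=2)
cv2.imwrite("pics/s2.png",f(a))
E
```

```text
time: 3.7
eef_pos: [0.552, -0.0942, 0.0881]
orientation: [0.139, 3.135, -0.004]
force: [-0.2, -0.8, 0.5]
gripper_width: 0.307
t 3.7 p [ 0.552  -0.0942  0.0881] rack 0.000565729758555015 -0.00018603668099150618 0.08811509498146954 F [-0.1892 -0.833   0.5335] w 0.306774833007399
turn needed(tool) [-0.0023  0.0041  0.0007]
shift cm [0.0568 0.0188 0.0612]
```

View pics/s2.png

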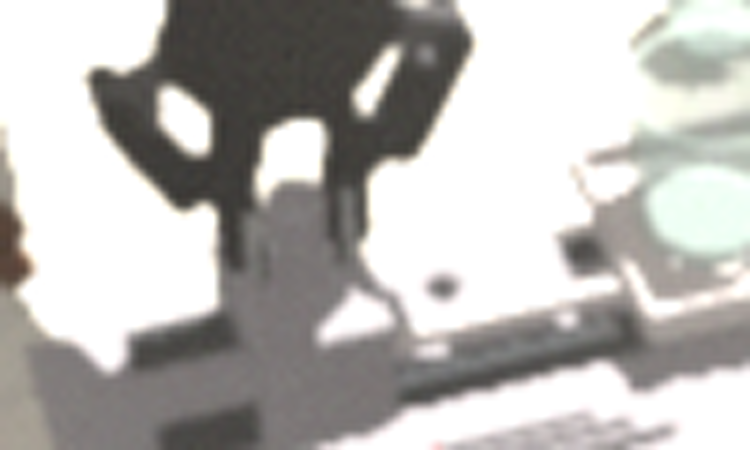

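The open fingers straddle the knob, which spans columns 265–325 of the crop, with both pads close. Now I'll close slowly.

```bash
python3 -m pendant '[0,0,0,0,0,0,2.4,0,0,0,0,0,0,2.3,0,0,0,0,0,0,2.3]'; python3 -c "
from h import *
st()"
```

```text
time: 4.05
eef_pos: [0.5522, -0.094, 0.0883]
orientation: [0.138, 3.134, -0.004]
force: [0.3, -0.0, -0.7]
gripper_width: 0.271
t 4.05 p [ 0.5522 -0.094   0.0883] rack 0.0006916888742854814 3.3469802220577694e-05 0.08828155624972106 F [ 0.3497 -0.0361 -0.733 ] w 0.2714124847431547
turn needed(tool) [-0.0021  0.0044  0.0009]
```

```bash
python3 -m pendant '[0,0,0,0,0,0,2.2,0,0,0,0,0,0,2.1]'; python3 -c "
from h import *
st()"
```

```text
time: 4.25
eef_pos: [0.5522, -0.0939, 0.0883]
orientation: [0.138, 3.134, -0.003]
force: [0.0, 0.1, 0.4]
gripper_width: 0.243
t 4.25 p [ 0.5522 -0.0939  0.0883] rack 0.0007214619153732666 0.00019397609214133135 0.0883306434283146 F [0.0041 0.0724 0.4165] w 0.24273689772909277
turn needed(tool) [-0.0019  0.0044  0.001 ]
```

```bash
python3 -m pendant '[0,0,0,0,0,0,1.8,0,0,0,0,0,0,1.8]'; python3 -c "
from h import *
st()"
```

```text
time: 4.45
eef_pos: [0.5522, -0.0939, 0.0885]
orientation: [0.138, 3.134, -0.003]
force: [-0.1, -0.5, -0.2]
gripper_width: 0.237
t 4.45 p [ 0.5522 -0.0939  0.0885] rack 0.000694765613613853 0.00016444113827694944 0.08846043373365486 F [-0.1231 -0.509  -0.2458] w 0.23662521816883264
turn needed(tool) [-0.002   0.0044  0.001 ]
```

```bash
python3 -m pendant '[0,0,0,0,0,0,1,0,0,0,0,0,0,0,0,0,0,0,0,0,0,0,0,0,0,0,0,0]'; python3 -c "
from h import *
st()"
```

```text
time: 4.85
eef_pos: [0.5522, -0.0939, 0.0884]
orientation: [0.138, 3.134, -0.003]
force: [0.1, 0.1, 1.1]
gripper_width: 0.239
t 4.85 p [ 0.5522 -0.0939  0.0884] rack 0.0007009920842584311 0.00019442384539892637 0.08844447329316957 F [0.1069 0.1009 1.0723] w 0.23948028675218205
turn needed(tool) [-0.0019  0.0044  0.001 ]
```

```bash
python3 -m pendant '[0,0,-0.2,0,0,0,0,0,0,-0.2,0,0,0,0,0,0,-0.2,0,0,0,0]'; python3 -c "
from h import *
st()"
```

```text
time: 5.15
eef_pos: [0.5516, -0.0941, 0.0936]
orientation: [0.138, 3.136, -0.004]
force: [1.1, 1.4, -1.4]
gripper_width: 0.24
t 5.15 p [ 0.5516 -0.0941  0.0936] rack 0.00010505631571174957 -9.761149050919717e-05 0.09361878037651379 F [ 1.054   1.4214 -1.4249] w 0.23969589840941163
turn needed(tool) [-0.0022  0.0029  0.0008]
```

```bash
python3 -m pendant '[0,0,-0.2,0,0,0,0,0,0,-0.2,0,0,0,0,0,0,-0.2,0,0,0,0,0,0,-0.2,0,0,0,0,0,0,-0.3,0,0,0,0,0,0,-0.4,0,0,0,0,0,0,-0.5,0,0,0,0]'
python3 - <<'E'
from h import *
st()
a=robot.get_image("scene")[180:250,240:340]
f=lambda a:cv2.resize(np.clip((a[:,:,::-1].astype(float)-10)*2.2,0,255).astype('uint8'),None,fx=7.5,fy=7.5,interpolation=2)
cv2.imwrite("pics/s3.png",f(a))
E
```

```text
time: 5.85
eef_pos: [0.5516, -0.094, 0.1157]
orientation: [0.138, 3.136, -0.004]
force: [-0.5, -0.5, -1.4]
gripper_width: 0.238
t 5.85 p [ 0.5516 -0.094   0.1157] rack 6.311735384198058e-05 1.7178322086066863e-05 0.11568163208840793 F [-0.4907 -0.4764 -1.3832] w 0.2376388631454288
turn needed(tool) [-0.0021  0.0031  0.0008]
```

View pics/s3.png

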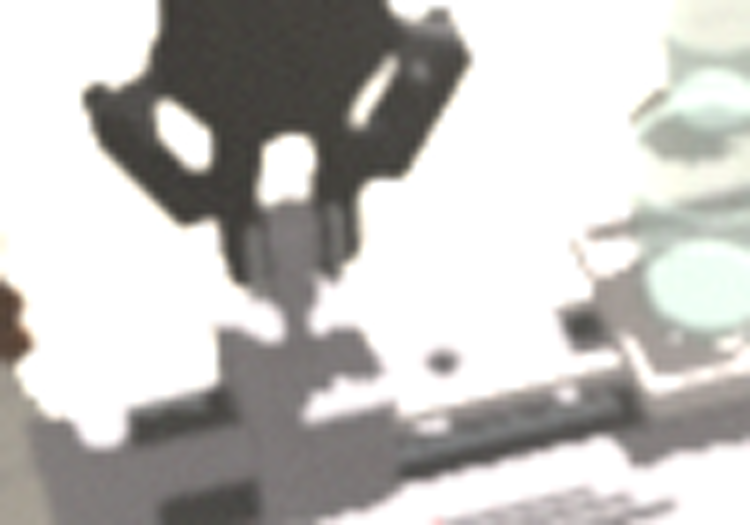

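```bash
python3 - <<'E'
from h import *
r=lambda P:np.array([(P-O)@X,(P-O)@Y,P[2]])
T=lambda x,y:(x/4.5+250-.39,y/4.5+140-.39)
print("blue",r(onz("top",*T(93,140),.07)),r(onz("top",*T(102,168),.0)))
print("small",r(onz("top",*T(160,455),.06)))
print("plate left edge",r(onz("top",*T(205,175),.0)),r(onz("top",*T(178,352),0)))
E
python3 -m pendant '[0,0,-1,0,0,0,0,0,0,-1.5,0,0,0,0,0,0,-2,0,0,0,0,0,0,-2,0,0,0,0,0,0,-2,0,0,0,0,0,0,-1,0,0,0,0,0,0,0,0,0,0,0]';python3 -c "
from h import *
st((0,.25,.2))"
```

```text
blue [0.0969 0.2914 0.07  ] [0.0938 0.2909 0.    ]
small [-0.1315  0.2006  0.06  ]
plate left edge [0.1009 0.2095 0.    ] [-0.0425  0.2064  0.    ]
time: 6.6
eef_pos: [0.5512, -0.0941, 0.2187]
orientation: [0.139, 3.133, -0.004]
force: [0.9, 0.7, -1.5]
gripper_width: 0.237
t 6.6 p [ 0.5512 -0.0941  0.2187] rack -0.00028426967881752316 -0.0001539730279108302 0.21868747737395833 F [ 0.8675  0.6821 -1.5337] w 0.23661186738560133
turn needed(tool) [-0.0026  0.0051  0.0004]
shift cm [-0.0293 25.0201  1.8049]
```

```bash
python3 -m pendant '[0,2,0,0,0,0,0,0,4,0,0,0,0,0,0,4.5,0,0,0,0,0,0,4.5,0,0,0,0,0,0,4.5,0,0,0,0,0,0,4,0,0,0,0,0,0,2,0,0,0,0,0,0,0,0,0,0,0]';python3 -c "
from h import *
st((0,.253,.108))"
```

```text
t 6.6 p [ 0.5512 -0.0941  0.2187] rack -0.00028426967881752316 -0.0001539730279108302 0.21868747737395833 F [ 0.8675  0.6821 -1.5337] w 0.23661186738560133
turn needed(tool) [-0.0026  0.0051  0.0004]
shift cm [ 0.0177 25.3436 11.004 ]invalid input
```

```bash
python3 -m pendant '[0,2,0,0,0,0,0, 0,4,0,0,0,0,0, 0,4.5,0,0,0,0,0, 0,4.5,0,0,0,0,0, 0,4.5,0,0,0,0,0, 0,4,0,0,0,0,0, 0,2,0,0,0,0,0, 0,0,0,0,0,0,0]';python3 -c "
from h import *
st((0,.253,.108))"
```

```text
time: 7.4
eef_pos: [0.5719, 0.1663, 0.2107]
orientation: [-0.149, -3.134, 0.01]
force: [-0.8, -0.5, -1.4]
gripper_width: 0.239
t 7.4 p [0.5719 0.1663 0.2107] rack -0.0027765104851290253 0.2610812204428824 0.21065466976548497 F [-0.806  -0.4584 -1.4461] w 0.23855855012606791
turn needed(tool) [-0.0066 -0.0038 -0.0057]
shift cm [-0.3206 -0.7382 10.2695]
```

```bash
python3 -m pendant '[-0.3,-0.2,2,0,0,0,0, 0,0,2.5,0,0,0,0, 0,0,2.5,0,0,0,0, 0,0,1.5,0,0,0,0, 0,0,1,0,0,0,0, 0,0,0,0,0,0,0]';python3 - <<'E'
from h import *
st((0,.253,.108))
a=robot.get_image("scene")[150:250,300:420];b=robot.get_image("top")[160:250,240:360]
f=lambda a:cv2.resize(np.clip((a[:,:,::-1].astype(float)-10)*1.8,0,255).astype('uint8'),None,fx=6,fy=6,interpolation=2)
cv2.imwrite("pics/s4.png",f(a));cv2.imwrite("pics/t4.png",f(b))
E
```

```text
time: 8.0
eef_pos: [0.5724, 0.1553, 0.1093]
orientation: [-0.155, -3.129, 0.021]
force: [-0.4, -0.5, -0.6]
gripper_width: 0.239
t 8.0 p [0.5724 0.1553 0.1093] rack -0.0013083329708154093 0.250127110102749 0.10932163123353882 F [-0.4033 -0.5403 -0.6121] w 0.23943102355134246
turn needed(tool) [-0.0138 -0.0082 -0.01  ]
shift cm [-0.129   0.2904  0.1271]
```

View pics/s4.png

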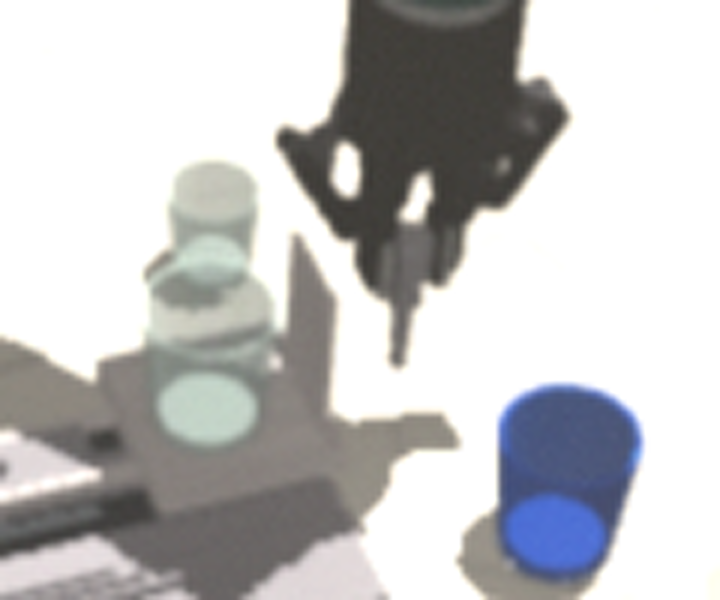

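View pics/t4.png

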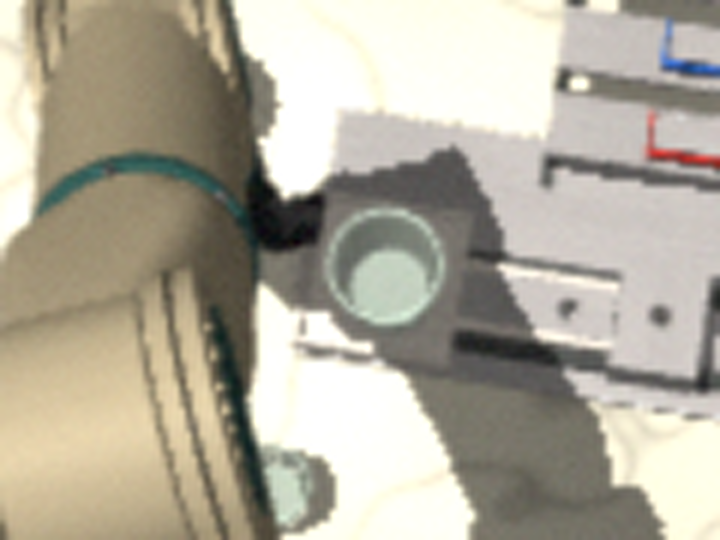

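```bash
python3 - <<'E'
from h import *
r=lambda P:np.array([(P-O)@X,(P-O)@Y,P[2]])
q=lambda x,y:(240+x/6-.42,160+y/6-.42)
print(r(onz("top",*q(660,315),.056)),r(onz("top",*q(568,308),.034)))
E
python3 -m pendant '[-0.1,-0.3,-0.3,-0.01,-0.01,-0.01,0, 0,-0.5,0,0,0,0,0, 0,-0.5,0,0,0,0,0, 0,-0.2,0,0,0,0,0, 0,0,0,0,0,0,0]';python3 - <<'E'
from h import *
st((0,.232,.112))
a=robot.get_image("scene")[150:250,300:420]
f=lambda a:cv2.resize(np.clip((a[:,:,::-1].astype(float)-10)*1.8,0,255).astype('uint8'),None,fx=6,fy=6,interpolation=2)
cv2.imwrite("pics/s5.png",f(a))
E
```

```text
[-0.0005  0.0021  0.056 ] [-0.0002  0.0542  0.034 ]
time: 8.6
eef_pos: [0.5756, 0.139, 0.118]
orientation: [0.139, 3.127, -0.001]
force: [0.4, -0.1, -0.8]
gripper_width: 0.237
t 8.6 p [0.5756 0.139  0.118 ] rack 0.0032614369582813696 0.23424881868702083 0.11797383034592919 F [ 0.4355 -0.1403 -0.7937] w 0.23653419349105162
turn needed(tool) [0.0002 0.0118 0.0001]
shift cm [ 0.3332 -0.225   0.5934]
```

View pics/s5.png

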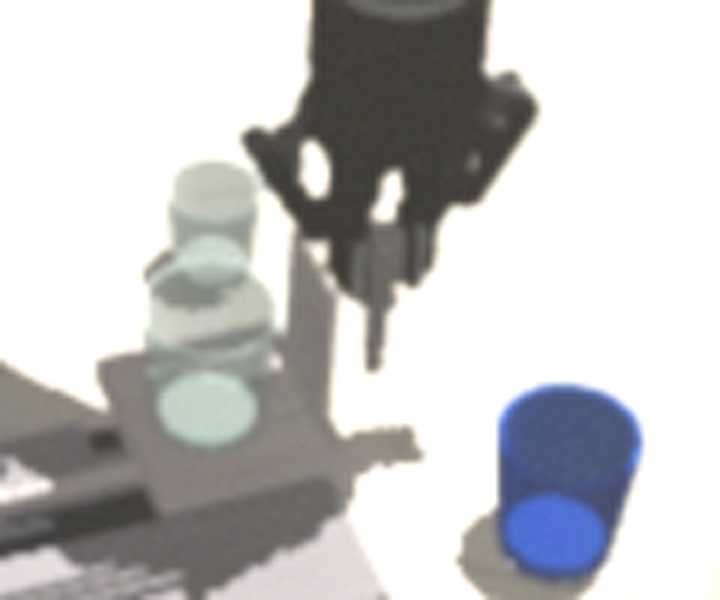

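```bash
python3 -m pendant '[0.3,0,0.6,0,0.01,0,0, 0,-0.2,0.1,0,0,0,0, 0,-0.2,0,0,0,0,0, 0,-0.1,0,0,0,0,0]';python3 -c "
from h import *
st((0,.227,.11))"
```

```text
time: 9.05
eef_pos: [0.5717, 0.1351, 0.1099]
orientation: [0.137, 3.138, 0.001]
force: [0.8, -0.1, -1.7]
gripper_width: 0.237
t 9.05 p [0.5717 0.1351 0.1099] rack -0.00023810929188911275 0.23000854982135327 0.10991284466746479 F [ 0.8395 -0.1111 -1.705 ] w 0.2365746949382445
turn needed(tool) [0.0006 0.0003 0.0016]
shift cm [-0.0233 -0.3009 -0.0089]
```

```bash
python3 -m pendant '[0,-0.15,0,0,0,0,0, 0,-0.15,0,0,0,0,0, 0,-0.15,0,0,0,0,0]';python3 -c "
from h import *
st((0,.227,.11))"
```

```text
time: 9.35
eef_pos: [0.5715, 0.1333, 0.11]
orientation: [0.134, 3.138, 0.006]
force: [-0.3, 2.8, -1.3]
gripper_width: 0.24
t 9.35 p [0.5715 0.1333 0.11  ] rack -0.0003052904009775995 0.22816909345617703 0.11003086376734592 F [-0.3426  2.7694 -1.3464] w 0.2397558583826611
turn needed(tool) [0.0041 0.001  0.0035]
shift cm [-0.0301 -0.117   0.0026]
```

```bash
python3 -m pendant '[0,-0.3,0,0,0,0,0, 0,-0.3,0,0,0,0,0, 0,-0.3,0,0,0,0,0, 0,-0.3,0,0,0,0,0, 0,-0.3,0,0,0,0,0]';python3 -c "
from h import *
st((0,.184,.11))"
```

```text
time: 9.85
eef_pos: [0.5701, 0.1186, 0.1101]
orientation: [0.132, 3.137, 0.009]
force: [0.8, 2.2, -0.8]
gripper_width: 0.234
t 9.85 p [0.5701 0.1186 0.1101] rack -0.00033150439630976754 0.21343372222500404 0.11007724673034253 F [ 0.8077  2.1722 -0.7759] w 0.23423763436335437
turn needed(tool) [0.0057 0.0013 0.0049]
shift cm [-0.0188 -2.9435 -0.009 ]
```

```bash
python3 -m pendant '[0,-0.4,0,0,0,0,0, 0,-0.4,0,0,0,0,0, 0,-0.4,0,0,0,0,0, 0,-0.4,0,0,0,0,0, 0,-0.4,0,0,0,0,0, 0,-0.3,0,0,0,0,0, 0,-0.2,0,0,0,0,0]';python3 - <<'E'
from h import *
st((0,.184,.11))
a=robot.get_image("scene")[150:250,270:390];b=robot.get_image("top")[160:250,240:360]
f=lambda a:cv2.resize(np.clip((a[:,:,::-1].astype(float)-10)*1.8,0,255).astype('uint8'),None,fx=6,fy=6,interpolation=2)
cv2.imwrite("pics/s6.png",f(a));cv2.imwrite("pics/t6.png",f(b))
E
```

```text
time: 10.55
eef_pos: [0.5677, 0.0905, 0.11]
orientation: [0.134, 3.138, 0.008]
force: [-0.1, 2.7, -0.8]
gripper_width: 0.239
t 10.55 p [0.5677 0.0905 0.11  ] rack -0.00030719053162688443 0.1852543861807803 0.11001440375210239 F [-0.0823  2.7281 -0.8332] w 0.23899224277034242
turn needed(tool) [0.0051 0.001  0.0037]
shift cm [-0.0302 -0.1256  0.0008]
```

View pics/s6.png

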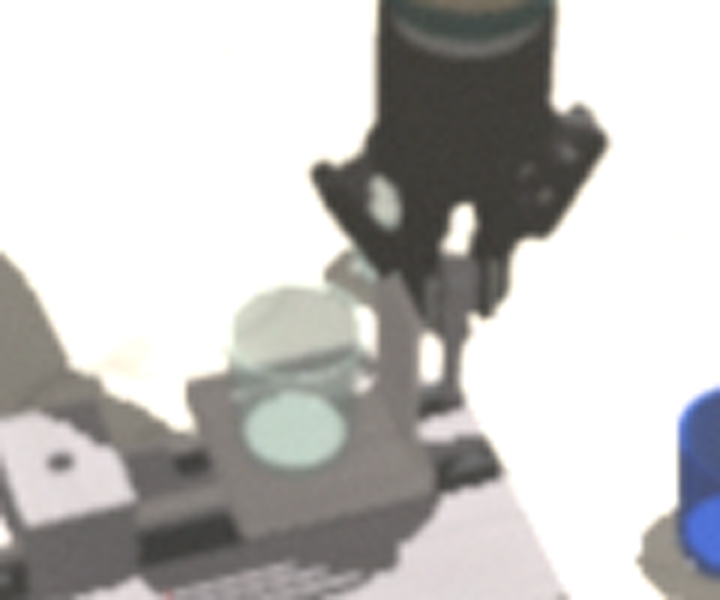

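View pics/t6.png

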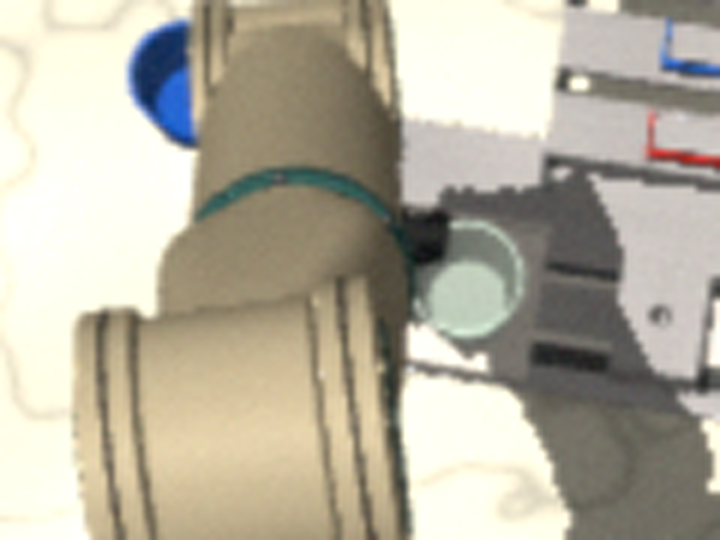

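```bash
python3 -m pendant '[0,0.5,0,0,0,0,0, 0,1,0,0,0,0,0, 0,0,-2,0,0,0,0, 0,0,-3,0,0,0,0, 0,0,-3,0,0,0,0, 0,0,-2,0,0,0,0, 0,0,0,0,0,0,0]';python3 -c "
from h import *
st((0.0003,0,.2))"
```

```text
time: 11.35
eef_pos: [0.5683, 0.1074, 0.2121]
orientation: [-0.131, -3.137, -0.001]
force: [0.3, -0.1, -0.6]
gripper_width: 0.236
t 11.35 p [0.5683 0.1074 0.2121] rack -0.0011403707249774196 0.2021012174895221 0.2120591282617745 F [ 0.2747 -0.1428 -0.5611] w 0.2357552947288024
turn needed(tool) [ 0.0007 -0.0024  0.0054]
shift cm [ -0.0387 -20.2114   1.1916]
```

```bash
python3 -m pendant '[0,-2,0,0,0,0,0, 0,-4,0,0,0,0,0, 0,-4,0,0,0,0,0, 0,-4,0,0,0,0,0, 0,-3,0,0,0,0,0, 0,-2,0,0,0,0,0, 0,-0.5,0,0,0,0,0, 0,0,0,0,0,0,0]';python3 -c "
from h import *
st((0.0003,0,.15))"
```

```text
time: 12.15
eef_pos: [0.5501, -0.0871, 0.2039]
orientation: [-0.117, -3.129, -0.003]
force: [0.0, 1.2, -1.4]
gripper_width: 0.24
t 12.15 p [ 0.5501 -0.0871  0.2039] rack -0.0020522157263026725 0.00672472811218843 0.20393287981485156 F [ 0.0254  1.1645 -1.4224] w 0.24018227248737445
turn needed(tool) [ 0.0017 -0.0107  0.0144]
shift cm [-0.2832 -0.6855  5.3893]
```

```bash
python3 -m pendant '[-0.25,-0.65,2,0,-0.01,0.014,0, 0,0,2,0,0,0,0, 0,0,1.5,0,0,0,0, 0,0,0.5,0,0,0,0, 0,0,0,0,0,0,0]';python3 -c "
from h import *
st((0.0003,0,.142))"
```

```text
time: 12.65
eef_pos: [0.5535, -0.0836, 0.1406]
orientation: [-0.123, -3.139, -0.011]
force: [0.5, 0.4, -2.0]
gripper_width: 0.239
t 12.65 p [ 0.5535 -0.0836  0.1406] rack 0.0010400925240819645 0.010563176178181463 0.14058723163604153 F [ 0.5427  0.3865 -2.0417] w 0.23947624918430518
turn needed(tool) [ 0.007  -0.0008  0.0107]
shift cm [ 0.0854 -1.0545 -0.1486]
```

```bash
python3 -m pendant '[0,-0.6,0,0.007,0,0.01,0, 0,-0.4,0,0,0,0,0, 0,0,0,0,0,0,0]';python3 -c "
from h import *
st((0.0003,0,.142))"
```

```text
time: 12.95
eef_pos: [0.5539, -0.0924, 0.1419]
orientation: [0.136, 3.137, -0.0]
force: [-0.5, 0.0, -0.8]
gripper_width: 0.237
t 12.95 p [ 0.5539 -0.0924  0.1419] rack 0.002247640520386297 0.0017582016553646003 0.1419252394181018 F [-0.4851  0.0171 -0.8481] w 0.23694655715880159
turn needed(tool) [-0.0001  0.0015  0.0027]
shift cm [ 0.1952 -0.1753 -0.0077]
```

```bash
python3 -m pendant '[0.2,-0.2,0,0,0,0,0, 0,0,0,0,0,0,0]';python3 - <<'E'
from h import *
st((0.0003,0,.142))
a=robot.get_image("scene")[180:250,240:340]
f=lambda a:cv2.resize(np.clip((a[:,:,::-1].astype(float)-10)*2.2,0,255).astype('uint8'),None,fx=7.5,fy=7.5,interpolation=2)
cv2.imwrite("pics/s7.png",f(a))
E
```

```text
time: 13.15
eef_pos: [0.5521, -0.0949, 0.1429]
orientation: [0.137, 3.135, -0.001]
force: [-0.1, -0.2, -0.3]
gripper_width: 0.238
t 13.15 p [ 0.5521 -0.0949  0.1429] rack 0.0006546704367166634 -0.0008427939843885399 0.14290338365411287 F [-0.1479 -0.223  -0.26  ] w 0.2379668216532596
turn needed(tool) [-0.0004  0.0034  0.002 ]
shift cm [0.0356 0.0844 0.0902]
```

View pics/s7.png

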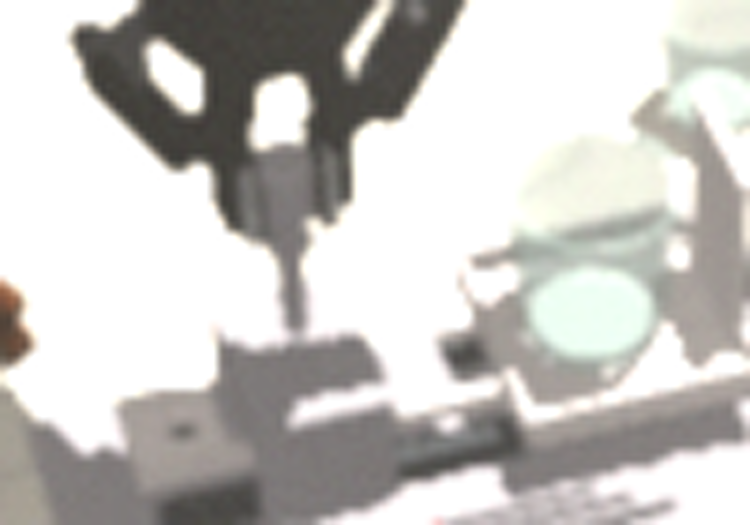

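```bash
python3 -m pendant '[0,0.08,0.3,0,0,0,0, 0,0,0.4,0,0,0,0, 0,0,0.4,0,0,0,0]';python3 -c "
from h import *
st((0.0003,0,.115))"
```

```text
time: 13.5
eef_pos: [0.553, -0.0938, 0.132]
orientation: [0.136, 3.133, -0.0]
force: [1.0, -0.7, 0.2]
gripper_width: 0.243
t 13.5 p [ 0.553  -0.0938  0.132 ] rack 0.001521292916297309 0.0003536420983107145 0.13199088600110137 F [ 1.005  -0.7326  0.1837] w 0.24255730477219561
turn needed(tool) [0.0001 0.0056 0.002 ]
shift cm [ 0.1317 -0.0353  1.6984]
```

```bash
python3 -m pendant '[0.1,0,0.1,0,0,0,0, 0,0,0.3,0,0,0,0, 0,0,0.3,0,0,0,0]';python3 -c "
from h import *
st((0.0003,0,.115))"
```

```text
time: 13.8
eef_pos: [0.5516, -0.0935, 0.1236]
orientation: [0.136, 3.134, -0.0]
force: [-0.1, -0.6, -0.4]
gripper_width: 0.237
t 13.8 p [ 0.5516 -0.0935  0.1236] rack 5.591951290940655e-05 0.0004918705422851439 0.12362553870223716 F [-0.0842 -0.6266 -0.4379] w 0.23713603599623898
turn needed(tool) [0.0002 0.0042 0.0022]
shift cm [-0.0206 -0.0494  0.8626]
```

```bash
python3 -m pendant '[0,-0.04,0.3,0,0,0,0, 0,0,0.3,0,0,0,0, 0,0,0.2,0,0,0,0]';python3 -c "
from h import *
st((0.0003,0,.1125))"
```

```text
time: 14.1
eef_pos: [0.5515, -0.0939, 0.1146]
orientation: [0.136, 3.135, 0.0]
force: [0.2, 0.2, -1.1]
gripper_width: 0.238
t 14.1 p [ 0.5515 -0.0939  0.1146] rack 1.082558985109406e-05 9.01962390582801e-05 0.11462939917811132 F [ 0.1571  0.1883 -1.1221] w 0.2384348583056703
turn needed(tool) [0.0002 0.0039 0.0023]
shift cm [-0.0281 -0.0091  0.213 ]
```

```bash
python3 -m pendant '[0,0,0.15,0,0,0,0, 0,0,0.1,0,0,0,0, 0,0,0,0,0,0,0]';python3 -c "
from h import *
st((0.0003,0,.1125))"
```

```text
time: 14.4
eef_pos: [0.5515, -0.0939, 0.1116]
orientation: [0.136, 3.135, 0.0]
force: [0.0, -0.1, -1.2]
gripper_width: 0.238
t 14.4 p [ 0.5515 -0.0939  0.1116] rack -2.781155571850215e-05 5.3448433758464836e-05 0.11158883638733853 F [ 0.0165 -0.0995 -1.2416] w 0.23791143242637425
turn needed(tool) [0.0002 0.0036 0.0022]
shift cm [-0.0331 -0.0054 -0.091 ]
```

```bash
python3 -m pendant '[0,0,0.05,0,0,0,2.1, 0,0,0,0,0,0,2.4, 0,0,0,0,0,0,2.8, 0,0,0,0,0,0,3.4, 0,0,0,0,0,0,4, 0,0,0,0,0,0,4]';python3 - <<'E'
from h import *
st((0.0003,0,.142))
a=robot.get_image("scene")[180:250,240:340]
f=lambda a:cv2.resize(np.clip((a[:,:,::-1].astype(float)-10)*2.2,0,255).astype('uint8'),None,fx=7.5,fy=7.5,interpolation=2)
cv2.imwrite("pics/s8.png",f(a))
E
```

```text
time: 15.0
eef_pos: [0.5521, -0.094, 0.1119]
orientation: [0.136, 3.133, -0.0]
force: [-0.2, 1.1, 0.3]
gripper_width: 0.471
t 15.0 p [ 0.5521 -0.094   0.1119] rack 0.0006281256738767801 6.292230448530076e-05 0.1118642781084982 F [-0.2101  1.1232  0.2769] w 0.47076151694785745
turn needed(tool) [0.0001 0.0053 0.0022]
shift cm [ 0.0169 -0.0058 -3.0137]
```

View pics/s8.png

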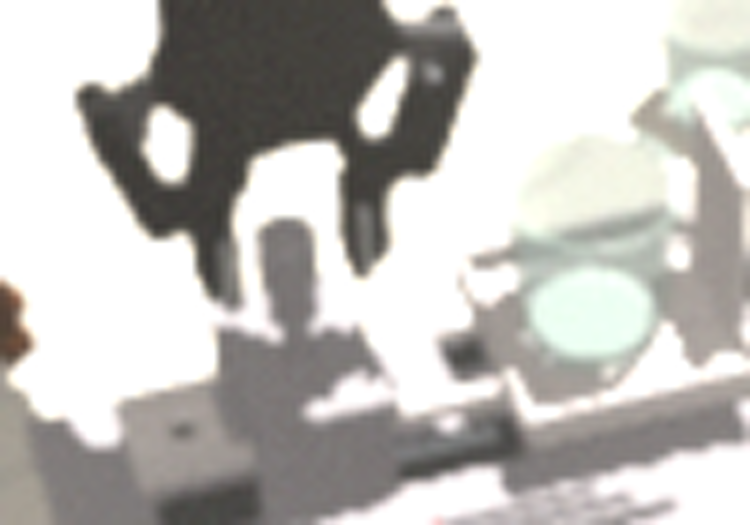

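```bash
python3 -m pendant '[0,0,-1,0,0,0,4, 0,0,-1.5,0,0,0,4, 0,0,-2,0,0,0,4, 0,0,-2,0,0,0,4, 0,0,-1,0,0,0,4, 0,2,0,0,0,0,3, 0,4,0,0,0,0,2, 0,4,0,0,0,0,2, 0,4,0,0,0,0,2, 0,4,0,0,0,0,2, 0,1.5,0,0,0,0,2, 0,0,0,0,0,0,2]';python3 -c "
from h import *
st((0,.2,.11))"
```

```text
time: 16.25
eef_pos: [0.5705, 0.1044, 0.1942]
orientation: [0.145, 3.129, -0.002]
force: [-0.3, -0.4, 0.7]
gripper_width: 0.234
t 16.25 p [0.5705 0.1044 0.1942] rack 0.0012987287378985006 0.19926778567331657 0.1942318342202327 F [-0.3369 -0.3677  0.6732] w 0.23396262034089607
turn needed(tool) [-0.0006  0.0094 -0.0037]
shift cm [0.2089 0.0777 8.4216]
```

```bash
python3 -m pendant '[0.1,0.7,0,0,0.01,0,2, 0,0.2,1.5,0,0,0,2, 0,0.1,2,0,0,0,2, 0,0,2,0,0,0,2, 0,0,1.5,0,0,0,2, 0,0,0.7,0,0,0,2, 0,0,0,0,0,0,2]';python3 -c "
from h import *
st((0,.19,.11))"
```

```text
time: 16.95
eef_pos: [0.5717, 0.1016, 0.116]
orientation: [-0.171, -3.136, 0.011]
force: [-0.4, 1.3, 0.9]
gripper_width: 0.229
t 16.95 p [0.5717 0.1016 0.116 ] rack 0.0027594072245767398 0.196660937066457 0.1160262106971564 F [-0.3925  1.3102  0.9174] w 0.22885658644975887
turn needed(tool) [-0.0071 -0.0011 -0.0197]
shift cm [ 0.2621 -0.6671  0.6077]
```

```bash
python3 -m pendant '[0.25,0,0.5,-0.007,0,-0.02,2, 0,-0.3,0.1,0,0,0,2, 0,-0.2,0,0,0,0,2, 0,0,0,0,0,0,2]';python3 -c "
from h import *
st((0,.186,.11))"
```

```text
time: 17.35
eef_pos: [0.5698, 0.0945, 0.1116]
orientation: [0.141, 3.137, 0.0]
force: [-0.4, 1.2, 0.3]
gripper_width: 0.235
t 17.35 p [0.5698 0.0945 0.1116] rack 0.0015206070722172226 0.1893714071946687 0.11161985067159665 F [-0.3828  1.1762  0.3307] w 0.23545233443387328
turn needed(tool) [ 0.0004  0.0017 -0.0008]
shift cm [ 0.1521 -0.3373  0.1616]
```

```bash
python3 -m pendant '[0.1,-0.1,0.1,0,0,0,2, 0,-0.15,0,0,0,0,2, 0,-0.15,0,0,0,0,2, 0,-0.15,0,0,0,0,2]';python3 -c "
from h import *
st()"
```

```text
time: 17.75
eef_pos: [0.5689, 0.0894, 0.1116]
orientation: [0.14, 3.135, 0.002]
force: [-0.3, 0.8, -0.1]
gripper_width: 0.235
t 17.75 p [0.5689 0.0894 0.1116] rack 0.0010327695221857471 0.18424171773042483 0.11159060386364787 F [-0.3304  0.7897 -0.1053] w 0.23519646624835813
turn needed(tool) [0.0013 0.0037 0.    ]
```

```bash
python3 -m pendant '[0,-0.12,0,0,0,0,2, 0,-0.12,0,0,0,0,2, 0,-0.12,0,0,0,0,2]';python3 -c "
from h import *
st()"
```

```text
time: 18.05
eef_pos: [0.5688, 0.0882, 0.1116]
orientation: [0.137, 3.134, 0.006]
force: [0.3, 2.4, -0.2]
gripper_width: 0.238
t 18.05 p [0.5688 0.0882 0.1116] rack 0.000988009846418158 0.18303067935902032 0.11164095085765528 F [ 0.3141  2.3652 -0.1554] w 0.2383527509763866
turn needed(tool) [0.0043 0.0041 0.0018]
```

```bash
python3 -m pendant '[0,-0.12,0,0,0,0,2, 0,-0.12,0,0,0,0,2]';python3 -c "
from h import *
st()"
```

```text
time: 18.25
eef_pos: [0.5686, 0.0868, 0.1117]
orientation: [0.135, 3.134, 0.008]
force: [0.7, 3.1, 0.5]
gripper_width: 0.236
t 18.25 p [0.5686 0.0868 0.1117] rack 0.000944565036386552 0.18155988801506273 0.11167115490531604 F [0.7    3.1433 0.4974] w 0.2364219627892995
turn needed(tool) [0.0055 0.0042 0.0027]
```

```bash
python3 -m pendant '[0,-0.12,0,0,0,0,2, 0,-0.12,0,0,0,0,2]';python3 -c "
from h import *
st()"
```

```text
time: 18.45
eef_pos: [0.5684, 0.0845, 0.1117]
orientation: [0.135, 3.134, 0.009]
force: [0.1, 1.9, 0.2]
gripper_width: 0.236
t 18.45 p [0.5684 0.0845 0.1117] rack 0.000938837085755299 0.17927595528770648 0.11169068256125358 F [0.104  1.8557 0.1537] w 0.23606686607253474
turn needed(tool) [0.0058 0.0043 0.0032]
```

```bash
python3 -m pendant '[0,-0.12,0,0,0,0,2]';python3 -c "
from h import *
st()"
```

```text
time: 18.55
eef_pos: [0.5683, 0.0834, 0.1117]
orientation: [0.135, 3.134, 0.009]
force: [-0.1, 4.4, 0.3]
gripper_width: 0.232
t 18.55 p [0.5683 0.0834 0.1117] rack 0.0009768764350975548 0.17815510296402617 0.11171754784954299 F [-0.0843  4.3944  0.2978] w 0.2315955834738666
turn needed(tool) [0.0061 0.0044 0.003 ]
```

```bash
python3 -m pendant '[0,-0.12,0,0,0,0,2]';python3 -c "
from h import *
st()"
```

```text
time: 18.65
eef_pos: [0.5682, 0.0832, 0.1117]
orientation: [0.134, 3.134, 0.011]
force: [0.2, 3.9, -1.1]
gripper_width: 0.235
t 18.65 p [0.5682 0.0832 0.1117] rack 0.0009213200642948115 0.17794753541352787 0.11171539303361419 F [ 0.2131  3.9403 -1.0955] w 0.23484579585863719
turn needed(tool) [0.0074 0.0045 0.0036]
```

```bash
python3 -m pendant '[0,-0.12,0,0,0,0,2]';python3 -c "
from h import *
st()"
```

```text
time: 18.75
eef_pos: [0.5682, 0.0824, 0.1117]
orientation: [0.133, 3.134, 0.012]
force: [0.7, 5.2, -0.4]
gripper_width: 0.23
t 18.75 p [0.5682 0.0824 0.1117] rack 0.000930326372320089 0.17718732179866462 0.1117422581830838 F [ 0.6606  5.2358 -0.4444] w 0.2297682147321666
turn needed(tool) [0.0081 0.0046 0.0039]
```

Run:
```python
from h import *
st()
a=robot.get_image("scene")[180:250,240:340];b=robot.get_image("top")[170:240,300:400]
f=lambda a:cv2.resize(np.clip((a[:,:,::-1].astype(float)-10)*2.2,0,255).astype('uint8'),None,fx=7.5,fy=7.5,interpolation=2)
cv2.imwrite("pics/s9.png",f(a));cv2.imwrite("pics/t9.png",f(b))
```

```text
t 18.75 p [0.5682 0.0824 0.1117] rack 0.000930326372320089 0.17718732179866462 0.1117422581830838 F [ 0.6606  5.2358 -0.4444] w 0.2297682147321666
turn needed(tool) [0.0081 0.0046 0.0039]
```

View pics/s9.png

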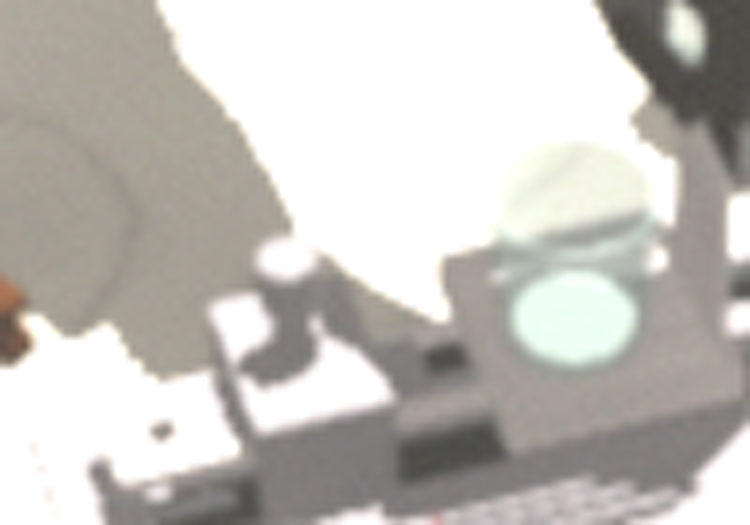

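View pics/t9.png

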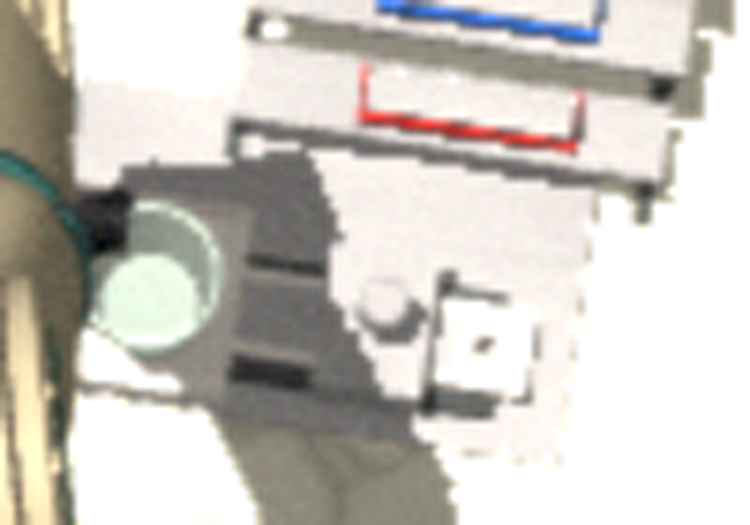

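The scene view shows the knob top at (287,258) in the crop, against (288,225) before. The pin has dropped about 16 mm into the second hole and now stops the tray; push force rose to 5 N. The jar is upright. I'll back off and press the pin home with shut fingers.

```bash
python3 -m pendant '[0,0.5,0,0,0,0,2, 0,1,0,0,0,0,2, 0,0,-2,0,0,0,2, 0,0,-3,0,0,0,1, 0,0,-3,0,0,0,0, 0,0,-1,0,0,0,0, 0,0,0,0,0,0,0]';python3 -c "
from h import *
st((0.0,0,.17))"
```

```text
time: 19.55
eef_pos: [0.5681, 0.0942, 0.2031]
orientation: [0.138, 3.138, -0.001]
force: [-0.3, -0.1, -0.4]
gripper_width: -0.005
t 19.55 p [0.5681 0.0942 0.2031] rack -0.000166629311401677 0.18892209175611932 0.20309899467791612 F [-0.3014 -0.1284 -0.4382] w -0.004578125175082663
turn needed(tool) [-0.0008  0.0004  0.001 ]
shift cm [  0.0032 -18.8895   3.3251]
```

```bash
python3 -m pendant '[0,-2,0,0,0,0,0, 0,-4,0,0,0,0,0, 0,-4,0,0,0,0,0, 0,-4,0,0,0,0,0, 0,-3,0,0,0,0,0, 0,-1.2,0,0,0,0,0, 0,0,0,0,0,0,0]';python3 -c "
from h import *
st((0.0,0,.145))"
```

```text
time: 20.25
eef_pos: [0.5484, -0.0902, 0.1944]
orientation: [-0.13, -3.127, 0.001]
force: [0.1, -0.0, 0.3]
gripper_width: -0.004
t 20.25 p [ 0.5484 -0.0902  0.1944] rack -0.0034058928776212905 0.0034701649775838446 0.19435907447234868 F [ 0.0967 -0.0246  0.2842] w -0.004083429738515613
turn needed(tool) [-0.0014 -0.0114  0.006 ]
shift cm [-0.3945 -0.3423  4.9322]
```

```bash
python3 -m pendant '[-0.3,-0.3,1.5,0,-0.01,0.006,0, 0,0,1.5,0,0,0,0, 0,0,1,0,0,0,0, 0,0,0.3,0,0,0,0, 0,0,0,0,0,0,0]';python3 -c "
from h import *
st((0.0,0,.135))"
```

```text
time: 20.75
eef_pos: [0.5518, -0.0842, 0.1478]
orientation: [-0.126, -3.136, -0.006]
force: [0.3, -0.1, 0.5]
gripper_width: 0.001
t 20.75 p [ 0.5518 -0.0842  0.1478] rack -0.000584352344624036 0.009777126466488845 0.14776441333694051 F [ 0.2987 -0.0576  0.5189] w 0.0013809201365761177
turn needed(tool) [ 0.0039 -0.0035  0.0087]
shift cm [-0.0544 -0.9832  1.2724]
```

```bash
python3 -m pendant '[0,-0.6,0,0.004,0,0.009,0, 0,-0.4,0,0,0,0,0, 0,0,0.6,0,0,0,0, 0,0,0.4,0,0,0,0, 0,0,0,0,0,0,0]';python3 -c "
from h import *
st((0.0,0,.125))"
```

```text
time: 21.25
eef_pos: [0.5522, -0.0943, 0.1386]
orientation: [-0.14, -3.138, 0.001]
force: [-0.2, 0.6, -0.0]
gripper_width: -0.001
t 21.25 p [ 0.5522 -0.0943  0.1386] rack 0.0007054422892189679 -0.0002338262766756168 0.1386436857674306 F [-0.1714  0.5793 -0.0475] w -0.0010663469186885963
turn needed(tool) [-0.0003 -0.0002 -0.0001]
shift cm [0.0703 0.0238 1.3644]
```

```bash
python3 -m pendant '[0,0,0.3,0,0,0,0, 0,0,0.3,0,0,0,0, 0,0,0.3,0,0,0,0, 0,0,0.2,0,0,0,0]';python3 -c "
from h import *
st((0.0,0,.125))"
```

```text
time: 21.65
eef_pos: [0.5523, -0.0943, 0.1269]
orientation: [0.14, 3.138, -0.0]
force: [0.3, 0.6, -0.3]
gripper_width: -0.007
t 21.65 p [ 0.5523 -0.0943  0.1269] rack 0.0008513262136026811 -0.00022912928166952392 0.12693395698753687 F [ 0.2812  0.5762 -0.3371] w -0.006692754311610907
turn needed(tool) [-0.0002  0.0002 -0.0003]
shift cm [0.0852 0.0229 0.1934]
```

```bash
python3 -m pendant '[0,0,0.15,0,0,0,0, 0,0,0.15,0,0,0,0]';python3 -c "
from h import *
st((0.0,0,.119))"
```

```text
time: 21.85
eef_pos: [0.5522, -0.0942, 0.1235]
orientation: [-0.14, -3.138, 0.0]
force: [-0.2, 0.1, -0.4]
gripper_width: -0.004
t 21.85 p [ 0.5522 -0.0942  0.1235] rack 0.0007685566242063497 -0.00017555011628195389 0.12346843625543175 F [-0.1598  0.1346 -0.3733] w -0.004089506451551952
turn needed(tool) [-0.0002 -0.0001 -0.0001]
shift cm [0.0768 0.0176 0.4468]
```

```bash
python3 -m pendant '[0,0,0.15,0,0,0,0]';python3 -c "
from h import *
st()"
```

```text
time: 21.95
eef_pos: [0.5523, -0.0942, 0.1218]
orientation: [-0.14, -3.138, 0.0]
force: [0.2, -0.1, 0.6]
gripper_width: 0.002
t 21.95 p [ 0.5523 -0.0942  0.1218] rack 0.000774803610930812 -0.00014162939420076615 0.12183800283074521 F [ 0.2457 -0.134   0.6006] w 0.0017874813608122421
turn needed(tool) [-0.0002 -0.0001 -0.0001]
```

```bash
python3 -m pendant '[0,0,0.15,0,0,0,0]';python3 -c "
from h import *
st()"
```

```text
time: 22.05
eef_pos: [0.5523, -0.0942, 0.1202]
orientation: [-0.14, -3.138, 0.0]
force: [0.1, 0.1, -0.6]
gripper_width: -0.002
t 22.05 p [ 0.5523 -0.0942  0.1202] rack 0.0007988390497321009 -0.0001004311762114132 0.12022203115746419 F [ 0.0738  0.098  -0.6158] w -0.0022620727801214184
turn needed(tool) [-0.0001 -0.     -0.    ]
```

```bash
python3 -m pendant '[0,0,0.15,0,0,0,0]';python3 -c "
from h import *
st()"
```

```text
time: 22.15
eef_pos: [0.5526, -0.0942, 0.119]
orientation: [0.14, 3.138, -0.0]
force: [-1.5, 0.6, 16.0]
gripper_width: 0.001
t 22.15 p [ 0.5526 -0.0942  0.119 ] rack 0.0010740237392594593 -0.0001270032624565168 0.11899809512168705 F [-1.5034  0.5887 15.9856] w 0.0011919214519769065
turn needed(tool) [-0.0002  0.0006 -0.0001]
```

```bash
python3 -m pendant '[0,0,0.1,0,0,0,0]';python3 - <<'E'
from h import *
st()
a=robot.get_image("scene")[180:250,240:340]
f=lambda a:cv2.resize(np.clip((a[:,:,::-1].astype(float)-10)*2.2,0,255).astype('uint8'),None,fx=7.5,fy=7.5,interpolation=2)
cv2.imwrite("pics/s10.png",f(a))
E
```

```text
time: 22.25
eef_pos: [0.5528, -0.0942, 0.119]
orientation: [0.14, 3.137, -0.0]
force: [-4.0, 1.3, 15.2]
gripper_width: -0.002
t 22.25 p [ 0.5528 -0.0942  0.119 ] rack 0.0013243571990139635 -0.00012809306383040184 0.1190038699357743 F [-4.0457  1.2668 15.2394] w -0.0015302236362265992
turn needed(tool) [-0.0001  0.0012 -0.0001]
```

View pics/s10.png

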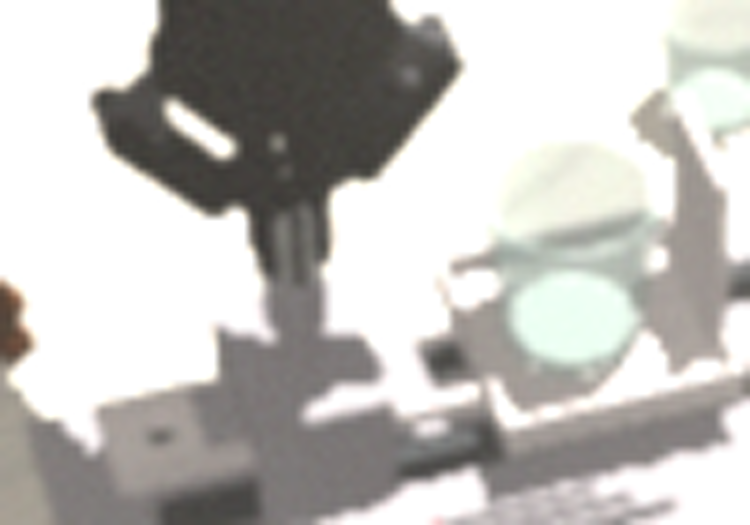

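```bash
python3 -m pendant '[0,0,-0.5,0,0,0,0, 0,0,-1.5,0,0,0,0, 0,0,-2,0,0,0,0, 0,0,-2,0,0,0,0, 0,0,-2,0,0,0,0, 0,0,-2,0,0,0,0, 0,0,0,0,0,0,0]';python3 - <<'E'
from h import *
st()
im=robot.get_image("scene")[:,:,::-1]
cv2.imwrite("pics/scene_b.png",im)
f=lambda a:cv2.resize(np.clip((a.astype(float)-10)*1.6,0,255).astype('uint8'),None,fx=9,fy=9,interpolation=2)
a=cv2.imread("pics/scene0.png")
cv2.imwrite("pics/cmp.png",np.hstack([f(a[200:250,258:300]),f(im[200:250,258:300])]))
E
```

```text
time: 23.0
eef_pos: [0.5526, -0.0943, 0.2234]
orientation: [0.14, 3.137, -0.0]
force: [0.5, -0.8, 0.4]
gripper_width: 0.001
t 23.0 p [ 0.5526 -0.0943  0.2234] rack 0.0011558948984642476 -0.00019289975886653107 0.22337925408111092 F [ 0.4945 -0.8206  0.3822] w 0.0010288744554268927
turn needed(tool) [-0.0002  0.0013 -0.0002]
```

View pics/cmp.png

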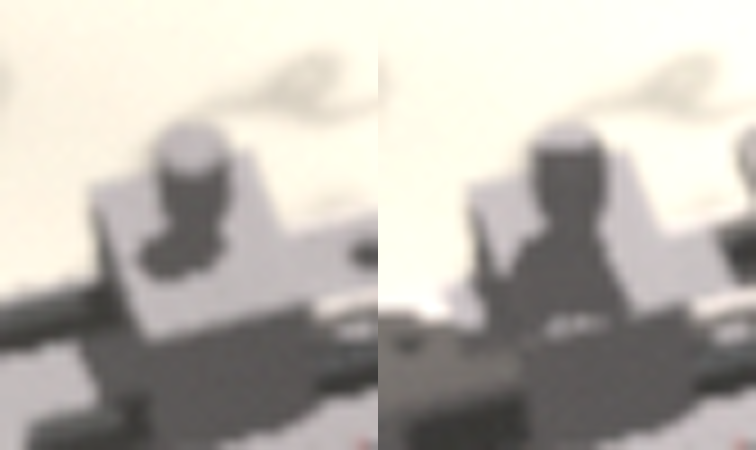

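```bash
python3 -m pendant '[2,0,-2,0,0,0,2, 3,3,-1,0,0,0,4, 3,3,0,0,0,0,6, 3,3,0,0,0,0,8, 2,4,0,0,0,0,8, 0,4.5,0,0,0,0,8, 0,4.5,0,0,0,0,8, 0,4.5,0,0,0,0,8, 0,4,0,0,0,0,8, 0,0,0,0,0,0,8]';python3 - <<'E'
from h import *
st()
im=robot.get_image("scene")[:,:,::-1];tp=robot.get_image("top")[:,:,::-1]
cv2.imwrite("pics/scene_c.png",im);cv2.imwrite("pics/top_c.png",tp)
f=lambda a,k:cv2.resize(np.clip((a.astype(float)-10)*1.6,0,255).astype('uint8'),None,fx=k,fy=k,interpolation=2)
a=cv2.imread("pics/scene0.png")
cv2.imwrite("pics/cmp2.png",np.hstack([f(a[200:250,258:300],9),f(im[200:250,258:300],9)]))
cv2.imwrite("pics/sc_c.png",f(im[160:300,190:420],3.4));cv2.imwrite("pics/tc_c.png",f(tp[140:270,250:410],4.5))
E
```

```text
time: 24.05
eef_pos: [0.441, 0.2297, 0.2425]
orientation: [-0.148, -3.124, 0.006]
force: [0.1, -0.1, -0.9]
gripper_width: 0.932
t 24.05 p [0.441  0.2297 0.2425] rack -0.13886757151922333 0.3125941426349913 0.24248679581710617 F [ 0.1384 -0.0831 -0.8694] w 0.9320398497837465
turn needed(tool) [-0.0046 -0.014  -0.0058]
```

View pics/cmp2.png

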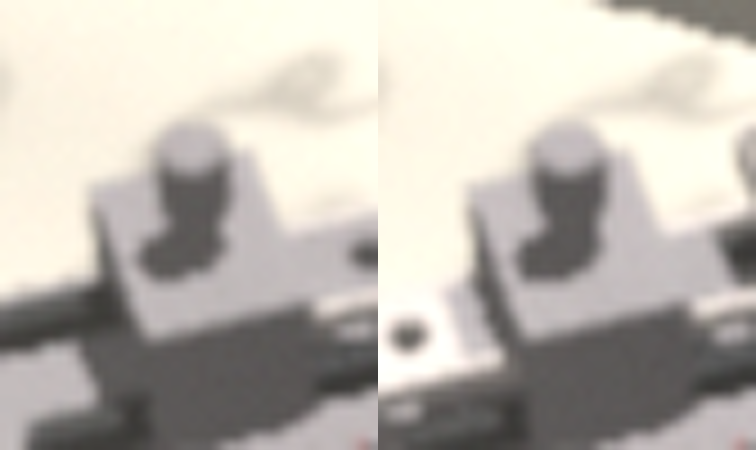

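View pics/sc_c.png

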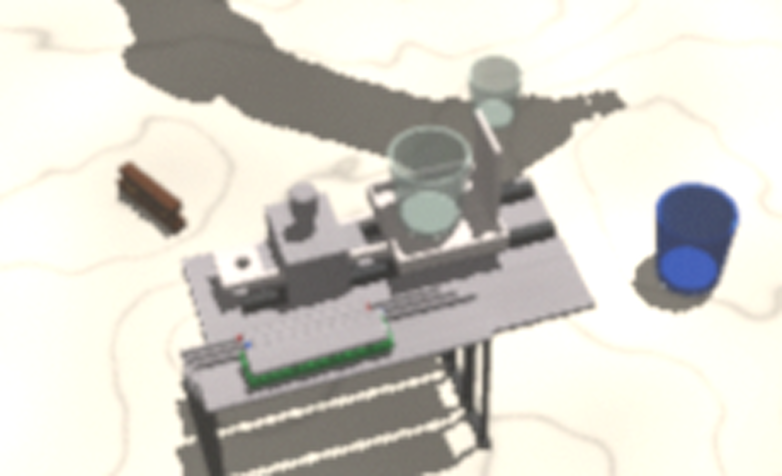

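View pics/tc_c.png

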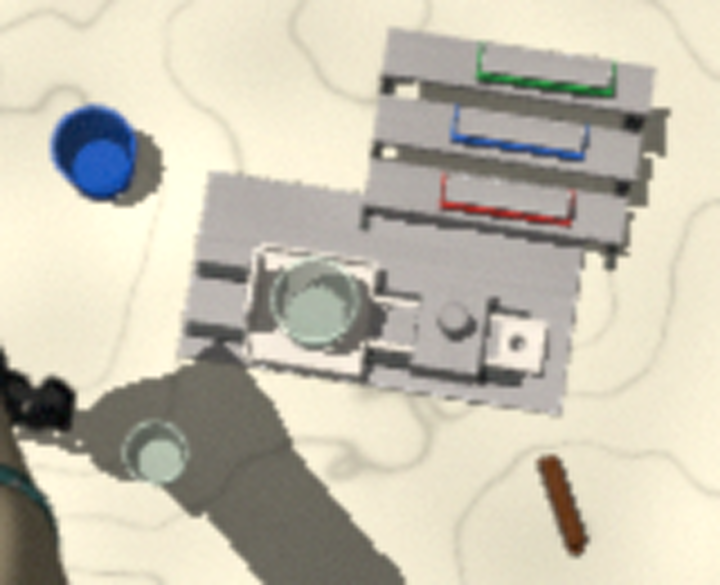

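Run:
```python
import cv2,numpy as np
for n,(r0,r1,c0,c1) in {"scene":(211,222,273,285),"top":(204,216,345,357)}.items():
    a=cv2.imread(f"pics/{n}0.png",0).astype(np.float32);b=cv2.imread(f"pics/{n}_c.png",0).astype(np.float32)
    U=lambda x:cv2.resize(x,None,fx=8,fy=8,interpolation=cv2.INTER_CUBIC)
    t=U(a[r0:r1,c0:c1]);s=U(b[r0-4:r1+4,c0-4:c1+4]);m=cv2.matchTemplate(s,t,cv2.TM_CCOEFF_NORMED);_,v,_,l=cv2.minMaxLoc(m)
    print(n,v,(np.array(l)-32)/8)
# fixed bridge edge control
```

```text
scene 0.9980766177177429 [-0.25   0.125]
top 0.9927427768707275 [0. 0.]
```

```bash
python3 -c "
from h import *
print(robot.get_obs()['force']);print(robot.finish_job())"
```

```text
[-0.2793 -1.2186 -0.1068]
the job is handed in; nothing more can be done
None
```

The pin is back home through the tray's second hole with the gripper clear of everything, and I handed the job in at about 24 s of the 69 s allowed. No verdict was reported.

1. **Pin out:** I pulled the pin straight up, clear of the rack, and kept it in the fingers.
2. **Tray to just short of the hole:** I pushed the tab with the back of a finger to about 43 mm, then stood the pin loosely in the rack's hole and let go.
3. **Second hole by feel:** I pushed the tray on slowly. At about 51 mm the pin dropped in by itself and the push force rose from about 2.5 N to 5 N, so I stopped.
4. **Pin home:** I pressed the knob down with shut fingertips until the force reached 16 N with no further movement, then backed away.

**Last checks:**
- **Pin:** In the pictures the knob is within about 0.25 pixel (roughly 1 mm) of where it sat at the start, so the flange should be on the plate.
- **Jar and the rest:** The jar is upright on the tray. The harmonicas, capo and other jars look unmoved. I did not check the mill and bowl again at the end, but the arm never went near them.

**What disagreed:**
- **Snap not seen:** I never saw the snap in the force reading; each reading is only the value at the end of a row. I take it as home from the final height and the firm stop at 16 N.
- **Sideways force:** The last press also showed about 4 N sideways on the knob.
- **Hole position:** The pictures beforehand put the second hole at 50–54 mm, against about 51 mm by feel.

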